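# Latch a punch into its holder and prove-pull it

## Robot

A 7-joint arm with a two-finger parallel gripper is mounted at the origin on the work surface. World frame = base frame: x ahead of the robot, y to its left, z up, the work surface at z = 0. Lengths are in m, angles in rad, forces in N, time in s.
With the tool pointing down it reaches from about 0.35 to 0.9 m from the base axis. Payload 7.2 kg.
Tool frame: the origin (TCP) lies midway between the tips of the shut fingers; the grasp point (between the pads) lies env.pinch_z behind it (env.pinch_z is the distance from the TCP to the grasp point, in m); z points along the fingers, y is the direction in which the jaws open and shut (so a half turn about z gives the same grasp; the last joint's range is limited). The gripper opens to 85 mm and grips with 20 to 120 N. Pads are 22 mm wide; open, the fingers measure 114 mm over their backs; the gripper's body (76 mm by 85 mm) begins 54 mm behind the grasp point. The pads swing forward as they close: fully open they stand 13 mm farther back than shut.
Start: joints at [1.059, 0.411, -0.013, 1.596, 0.006, 1.134, -0.082], TCP at [0.268, -0.564, 0.231] pointing down, gripper open.
Joint ranges: [-2.95, 2.95], [-0.29, 1.99], [-1.47, 1.44], [0.14, 2.54], [-1.03, 4.17], [0.13, 1.85], [-2.86, 2.86]. Speed limits (rad/s): [2.39, 2.39, 3.01, 3.01, 3.14, 3.14, 3.14].

## Interface

Orientations are given as a unit quaternion [x, y, z, w].
In Python, from rig import env gives the robot as it stands. The module is installed in compiled form; this text tells all that it offers.
- The arm moves only by the tool apply_moves, never from a script. Its argument "steps" is a list of rows, each a list of 5 numbers: the shift along the tool's x, y, z in cm, then the turn about the tool's z in degrees, then the finger opening in cm, from 0 to 8.54. A call has 1 to 20 rows; each row is the pose to reach, as a shift and turn from the pose measured when the call began, along the tool's axes at that moment; what a row does not reach only later rows make up. A row lasts 1/12 s, in which the tool goes at most 41.7 mm and 7.16 degrees, less where a joint would pass 70% of its speed; a pose out of reach is approached as far as the arm can. A call with a gripper value outside its range is refused whole. The fingers move at their own pace and stop on an object; "grip_force" is the grip in N (left out, the last holds). Time passes only in rows, so rows that repeat a pose let the fingers close. It gives the time, the measured TCP pose, the force and the opening at its end, in the units of the state.
- env.observe(): the state, without advancing time (a new reading comes with each control period).
- env.grab_frame(name): name is "scene" or "top" or "wrist"; returns the picture (420x560x3 uint8, red, green, blue); there is no depth.
- env.camera_model(name): a dict with "fx", "fy", "cx", "cy" (pixels), "world_from_camera" (4x4, takes a point from camera to world coordinates). Camera axes: x right, y up, looking along -z (the intrinsics and any distortion apply to the point x, -y, -z); pixel columns grow to the right and rows downward; lengths in m; the calibration is good to about 2 mm. A picture is of the moment at which its call begins: read the wrist's pose just before it. camera_model takes no time and is no camera call; for the wrist camera it gives the pose at the moment of the call.
- env.close_job(): hands the job in, once; it reports no verdict.
The state is a dict: "clock": time; "joint_pos": joint angles; "dq": joint speeds; "effort": joint torques, N m; "tool_pos": TCP position; "orientation": TCP orientation; "wrist_force": force on the tool from outside, world axes, zero at the start; "torque": the same for the moment, N m; "width": finger opening in m.
Only numpy, scipy, OpenCV 4.12 (cv2) and the standard library are available. Lean on these libraries where they do the work, as an engineer would, in place of code of your own. Each camera call takes 0.05 s, during which the arm holds its last target. There are 200 camera calls.

## Task

Take the round-headed punch out of the wooden stand, set it shank-down in the bore of the sprung holder and press until it is latched and its flange is fully home. Then pull straight up on it with slowly rising force until the latches carry about 15 N, hold that pull for a second to prove it holds, let it back down fully home and let go. Never push or pull it in the holder with more than 25 N, and leave the other things where they are.

Things in the scene. Friction and masses are not known exactly. Their poses are not given: they have to be found in the camera images.
- punch: Plain steel punch, 0.28 kg (about 2.7 N), a solid of revolution 108 mm long standing upright; origin at the centre of its lower end, z up along its axis. From below: cone from 14 to 24 mm diameter (z 0-10), foot 24 mm dia (z 10-18), groove 14 mm dia (z 18-35), cone back to 24 mm dia (z 35-40), shank 24 mm dia (z 40-54), flange 34 mm dia (z 54-60), round head to grip 20 mm dia (z 60-98), nose 12 mm dia to z 108. It starts in one of the stand's two holes.
- stand: Fixed wooden block 75 (x) x 165 (y) x 62 (z) mm with two through holes of 28 mm diameter at y = -40 and +40 mm; origin at the centre of its underside. A punch hangs in each hole, its flange resting on the block's top, the round-headed one's origin 8 mm above the bench.
- spare: Bystander: the other punch, in the stand's other hole, steel, with a square 26 mm head 28 mm tall above its 34 mm flange and no groove; origin at its lower end; its top stands 96 mm above the bench. Leave it in its hole.
- shoe: The upper part of the holder: an aluminium block 80 x 80 mm, z up, that floats vertically on springs above a fixed blue base plate (100 x 130 mm, 12 mm thick, origin of the shoe 34 mm above the bench). It gives about 1 mm per 6 N, both downward when pressed and upward when pulled, and returns. Two sprung latches with black end knobs stick out along its y. Its top face is 54 mm above its origin.
- seat (a point): Centre of the mouth of the holder's vertical bore, on the shoe's top face, 88 mm above the bench; moves with the shoe, z up. The bore is 27 mm diameter, 14 mm deep, chamfered 2 mm, open below to the latches. When the punch is home its flange lies on this face, so its origin is 54 mm below this point and the head's grip runs from 6 to 44 mm above it.
- bin: Bystander: grey open plastic bin 100 x 140 x 50 mm, origin under its centre.
- can: Bystander: aluminium can 52 mm diameter, 110 mm tall, origin under its centre.
- driver: Bystander: screwdriver about 200 mm long with a black handle, lying on the bench.
- latches (a point): Point on the bore's axis 33 mm below its mouth (moves with the shoe), about where two hidden sprung latches sit. The punch's cone and foot push them apart (push of about 5 to 10 N), then they snap into the groove. Their exact height differs from holder to holder and is hidden: a punch that is home can be raised freely by 1 to 9 mm before its foot meets them and the pull begins to load them.
Not all that is in view belongs to the job. What is shaped like the punch but yellow is not meant. There is more than one size of the part that bears shoe; the job needs the larger.

How it is judged:
By the outcome, as a careful person would: the job done as asked, in the order asked, and still so for the second after the job is handed in, with the robot touching nothing.
It also fails if it takes over 61 s, if anything falls off the work surface, if the arm or the gripper's body presses on something with over 40 N, if the wrist force passes 120 N, or if a joint passes its speed limit or range.

## Working session

There is one attempt and no reset: what is moved stays moved. The work goes in short steps, Python scripts to look and compute and a tool call to move; the robot and the scene stay as the last step left them, time stands still between calls to the robot, and variables do not carry over. Pictures are saved under pics/ and viewed, about 8 in all and at most 12, crops included, and the job is handed in when it is done.

Besides the shell and the picture viewer there is one more tool, called after "Call:" as name(argument=value, ...), one argument or row to a line, values as JSON. apply_moves: Moves the arm, as the interface text tells. Its arguments: {"type":"object","properties":{"steps":{"type":"array","items":{"type":"array","items":{"type":"number"}}},"grip_force":{"type":"number"}},"required":["steps"]}

```bash
mkdir -p pics; python3 - <<'E'
from rig import env
import cv2,numpy as np
s=env.observe()
for k,v in s.items(): print(k,np.round(v,4))
print(env.pinch_z)
for n in("scene","top"):
    f=env.grab_frame(n); cv2.imwrite(f"pics/{n}0.png",f[:,:,::-1])
    m=env.camera_model(n); print(n,{k:np.round(v,3).tolist() for k,v in m.items()})
E
```

```text
clock 0.0
joint_pos [ 1.0588  0.4119 -0.0127  1.5971  0.0056  1.1343 -0.0822]
dq [-0.001  -0.0001  0.0007  0.0004 -0.0006 -0.0006  0.0007]
effort [ 2.00000e-04 -6.00621e+01  6.81900e-01 -2.99407e+01  1.38000e-02
  1.08000e-02  0.00000e+00]
tool_pos [ 0.2681 -0.564   0.2304]
orientation [ 9.755e-01  2.201e-01 -2.000e-04 -8.000e-04]
wrist_force [-0.2191 -0.698   0.0623]
torque [ 0.0008 -0.0026 -0.0315]
width 0.0854
0.0187
scene {'fx': 514.736, 'fy': 514.736, 'cx': 284.7, 'cy': 195.598, 'world_from_camera': [[0.722, -0.395, 0.568, 1.336], [0.691, 0.393, -0.606, -0.716], [0.016, 0.83, 0.557, 0.802], [0.0, 0.0, 0.0, 1.0]]}
top {'fx': 416.07, 'fy': 416.07, 'cx': 280.351, 'cy': 211.436, 'world_from_camera': [[0.144, 0.964, -0.222, 0.439], [-0.99, 0.142, -0.028, 0.035], [0.005, 0.224, 0.975, 0.834], [0.0, 0.0, 0.0, 1.0]]}
```

View pics/top0.png

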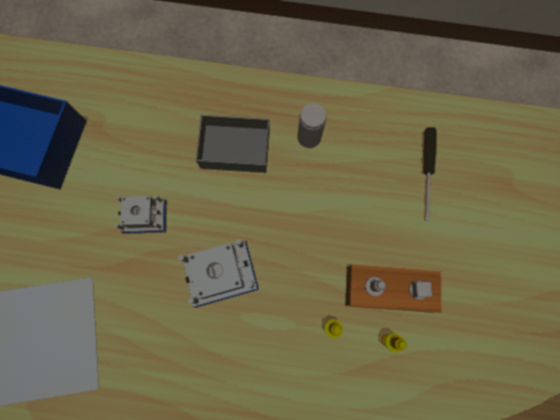

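View pics/scene0.png

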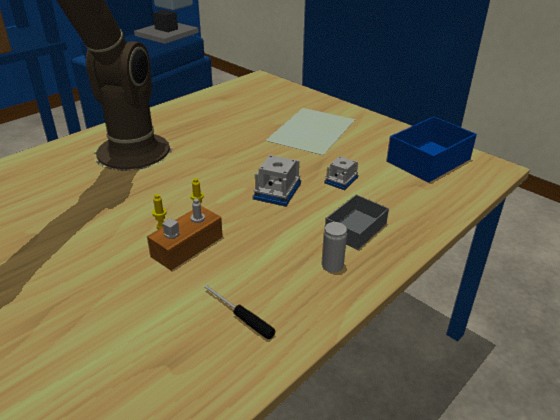

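The top view shows the round-headed punch at about (375,286) and the square spare at (421,290), both in the stand. The large holder's bore is at (215,270) and the small decoy holder is at (135,211). The yellow look-alikes are at (334,328) and (396,342). The scene view agrees.

```bash
cat > h.py <<'E'
from rig import env
import numpy as np, cv2
def ray(n,u,v,m=None):
    m=m or env.camera_model(n); T=np.array(m["world_from_camera"])
    d=T[:3,:3]@np.array([(u-m["cx"])/m["fx"],-(v-m["cy"])/m["fy"],-1]); return T[:3,3],d
def onz(n,u,v,z,m=None):
    o,d=ray(n,u,v,m); return (o+d*(z-o[2])/d[2])[:3]
def px(n,p,m=None):
    m=m or env.camera_model(n); T=np.array(m["world_from_camera"]); c=T[:3,:3].T@(np.array(p)-T[:3,3])
    return m["cx"]+m["fx"]*c[0]/-c[2], m["cy"]-m["fy"]*c[1]/-c[2]
E
python3 - <<'E'
from h import *
for n,u,v,z in [("top",375,286,.09),("top",421,290,.096),("top",215,270,.088),("top",135,211,.06),("top",334,328,.1),("top",396,342,.1),("scene",197,203,.11),("scene",278,163,.088)]:
    print(n,u,v,onz(n,u,v,z).round(3))
f=cv2.imread("pics/top0.png"); a=cv2.resize(f[230:350,170:290],(480,480),interpolation=3);b=cv2.resize(f[255:355,320:440],(576,480),interpolation=3)[:, :320]
b=cv2.resize(f[255:355,330:410],(320,400),interpolation=3)
c=np.zeros((480,800,3),np.uint8);c[:,:480]=a;c[:400,480:]=b
cv2.imwrite("pics/c1.png",np.clip(c*1.6,0,255))
E
```

```text
top 375 286 [ 0.5   -0.128  0.09 ]
top 421 290 [ 0.504 -0.207  0.096]
top 215 270 [0.487 0.156 0.088]
top 135 211 [0.576 0.332 0.06 ]
top 334 328 [ 0.418 -0.063  0.1  ]
top 396 342 [ 0.411 -0.17   0.1  ]
scene 197 203 [ 0.507 -0.131  0.11 ]
scene 278 163 [0.484 0.165 0.088][ WARN:0@0.091] global loadsave.cpp:1063 imwrite_ Unsupported depth image for selected encoder is fallbacked to CV_8U.
```

View pics/c1.png

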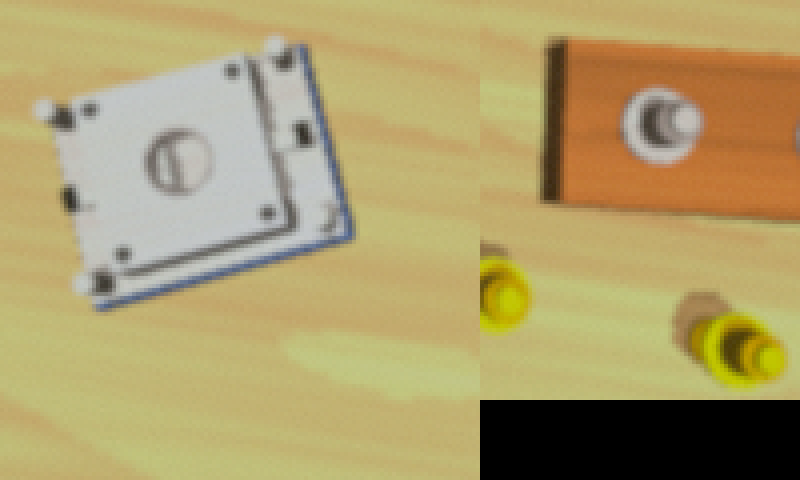

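The crop shows the bore at top-view pixel (214.8,270.3). The punch flange is at (375.5,286.2) and its nose at (381.5,285.2). I'll go above the punch with the jaws along world x, away from the spare and the yellow punches.

Call:
apply_moves(
  steps=[
    [10, -7.4, 0.5, -16, 6],
    [20, -14.7, 1, -32, 6],
    [30, -22, 1.5, -48, 6],
    [39.7, -29.4, 2, -64.6, 6],
    [39.7, -29.4, 2, -64.6, 6],
    [39.7, -29.4, 2, -64.6, 6],
    [39.7, -29.4, 2, -64.6, 6],
    [39.7, -29.4, 2, -64.6, 6],
    [39.7, -29.4, 2, -64.6, 6],
    [39.7, -29.4, 2, -64.6, 6],
    [39.7, -29.4, 2, -64.6, 6],
    [39.7, -29.4, 2, -64.6, 6],
    [39.7, -29.4, 2, -64.6, 6],
    [39.7, -29.4, 2, -64.6, 6],
    [39.7, -29.4, 2, -64.6, 6],
    [39.7, -29.4, 2, -64.6, 6],
    [39.7, -29.4, 2, -64.6, 6],
    [39.7, -29.4, 2, -64.6, 6],
  ],
)

```text
clock: 1.6
tool_pos: [0.5, -0.1293, 0.2109]
orientation: [0.708, 0.706, 0.0, -0.001]
wrist_force: [-0.3, -0.2, 0.1]
width: 0.0603
```

```bash
python3 - <<'E'
from h import *
print("flange/nose top",onz("top",375.5,286.2,.068),onz("top",381.5,285.2,.116), "bore",onz("top",214.75,270.25,.088))
m=env.camera_model("wrist"); s=env.observe(); print(s["tool_pos"],s["orientation"],s["wrist_force"],m)
f=env.grab_frame("wrist"); cv2.imwrite("pics/w1.png",f[:,:,::-1])
print(px("wrist",(.503,-.129,.116),m),px("wrist",(.503,-.129,.068),m))
E
```

```text
flange/nose top [ 0.50113115 -0.13391349  0.068     ] [ 0.50040738 -0.13327646  0.116     ] bore [0.48600469 0.1566589  0.088     ]
[ 0.4999793  -0.12934053  0.21094358] [ 7.07724714e-01  7.06488036e-01  4.74090962e-05 -6.18150904e-04] [-0.32902505 -0.18070936  0.12603018] {'fx': 307.3437256123628, 'fy': 307.3437256123628, 'cx': 280.94653998893455, 'cy': 209.84765875660239, 'world_from_camera': array([[ 0.99999737,  0.00108504,  0.00201991,  0.49980462],
       [-0.00168129,  0.94598615,  0.32420268, -0.04706734],
       [-0.00155904, -0.32420522,  0.94598549,  0.35440944],
       [ 0.        ,  0.        ,  0.        ,  1.        ]])}
(np.float64(285.4634224870806), np.float64(210.1038227162442)) (np.float64(284.85131332735523), np.float64(193.98771752491675))
```

View pics/w1.png

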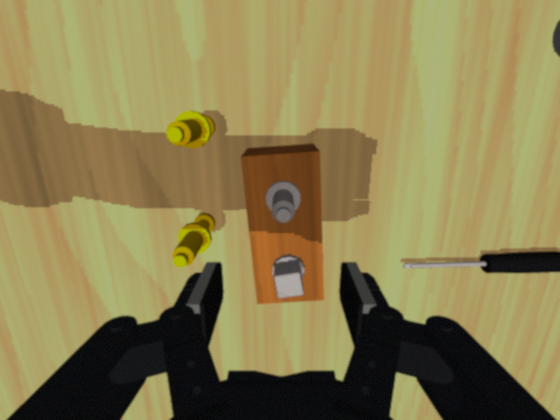

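The wrist view shows the nose at (284,214) and the flange at (283,197), with the spare below at (289,280). Both views put the punch at about (0.501,-0.1325). I'll descend and grip.

Call:
apply_moves(
  steps=[
    [-0.3, 0.1, 3, 0, 6],
    [-0.3, 0.1, 6, 0, 6],
    [-0.3, 0.1, 9, 0, 6],
    [-0.3, 0.1, 11.5, 0, 6],
    [-0.3, 0.1, 13, 0, 6],
    [-0.3, 0.1, 13.7, 0, 6],
    [-0.3, 0.1, 13.7, 0, 6],
    [-0.3, 0.1, 13.7, 0, 6],
    [-0.3, 0.1, 13.7, 0, 1.5],
    [-0.3, 0.1, 13.7, 0, 1.5],
    [-0.3, 0.1, 13.7, 0, 1.5],
    [-0.3, 0.1, 13.7, 0, 1.5],
    [-0.3, 0.1, 13.7, 0, 1.5],
    [-0.3, 0.1, 13.7, 0, 1.5],
    [-0.3, 0.1, 13.7, 0, 1.5],
    [-0.3, 0.1, 13.7, 0, 1.5],
  ],
  grip_force=80,
)

```text
clock: 2.98
tool_pos: [0.5016, -0.1322, 0.0751]
orientation: [0.708, 0.707, 0.0, 0.0]
wrist_force: [-1.6, -0.3, 6.1]
width: 0.0181
```

Call:
apply_moves(
  steps=[
    [0, 0, -0.5, 0, 1.5],
    [0, 0, -1, 0, 1.5],
    [0, 0, -2, 0, 1.5],
    [0, 0, -3.5, 0, 1.5],
    [0, 0, -5.5, 0, 1.5],
    [0, 0, -7.5, 0, 1.5],
    [0, 0, -9.5, 0, 1.5],
    [0, 0, -11, 0, 1.5],
    [0, 0, -12, 0, 1.5],
    [0, 0, -12, 0, 1.5],
    [0, 0, -12, 0, 1.5],
  ],
)

```text
clock: 3.9
tool_pos: [0.5015, -0.1323, 0.1954]
orientation: [0.708, 0.707, 0.001, 0.001]
wrist_force: [-0.2, -0.7, -3.2]
width: 0.0181
```

```bash
python3 - <<'E'
from h import *
s=env.observe(); print(s["tool_pos"],s["wrist_force"],s["torque"],s["width"])
f=env.grab_frame("wrist");g=env.grab_frame("scene")
c=np.zeros((420,800,3),np.uint8);c[:,:400]=f[:,80:480];c[:,400:]=cv2.resize(g[100:310,100:300],(400,420),interpolation=3)
cv2.imwrite("pics/w2.png",c[:,:,::-1])
E
```

```text
[ 0.50148753 -0.13230802  0.19541453] [-0.17604022 -0.70591408 -3.24030921] [0.02310555 0.0143787  0.00996929] 0.01809868333349978
```

View pics/w2.png

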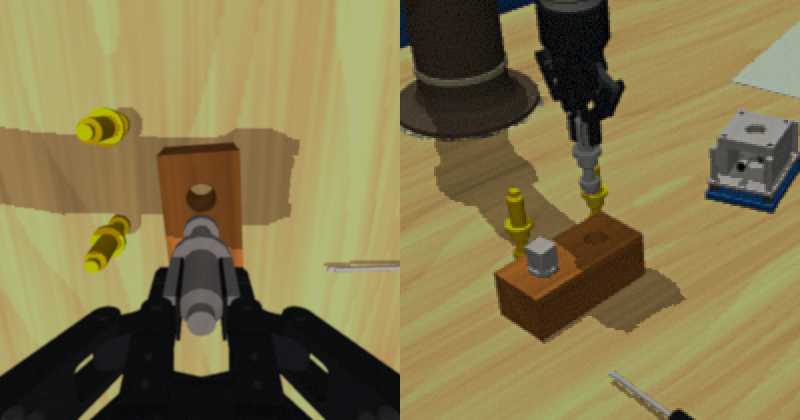

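The punch is held upright (left panel) and the stand hole is empty. The spare is still in its hole. I'll stop short of the holder and look at the bore from close by.

Call:
apply_moves(
  steps=[
    [3, -0.3, 0, 0, 1.5],
    [6, -0.6, 0, 0, 1.5],
    [9, -0.9, 0, 0, 1.5],
    [12, -1.2, 0, 0, 1.5],
    [15, -1.5, 0, 0, 1.5],
    [18, -1.5, 0, 0, 1.5],
    [20.5, -1.5, 0, 0, 1.5],
    [21.7, -1.5, 0, 0, 1.5],
    [21.7, -1.5, 0, 0, 1.5],
    [21.7, -1.5, 0, 0, 1.5],
    [21.7, -1.5, 0, 0, 1.5],
  ],
)

```text
clock: 4.92
tool_pos: [0.4857, 0.0837, 0.1935]
orientation: [0.708, 0.706, -0.001, -0.001]
wrist_force: [0.1, 0.2, -2.4]
width: 0.0181
```

```bash
python3 - <<'E'
from h import *
s=env.observe(); print(s["tool_pos"],s["wrist_force"])
m=env.camera_model("wrist"); f=env.grab_frame("wrist")[:,:,::-1]; np.save("m.npy",m,allow_pickle=True)
u,v=px("wrist",(.486,.1567,.088),m); print(u,v)
u0,v0=int(u)-70,max(0,int(v)-70); print(u0,v0)
c=cv2.resize(f[v0:v0+140,u0:u0+140],(560,560),interpolation=3); cv2.imwrite("pics/w3.png",c); cv2.imwrite("pics/w3f.png",f)
E
```

```text
[0.48573642 0.08372554 0.19351273] [ 0.12740676  0.2197698  -2.40439182]
282.1333394375768 117.04640514432337
212 47
```

View pics/w3.png

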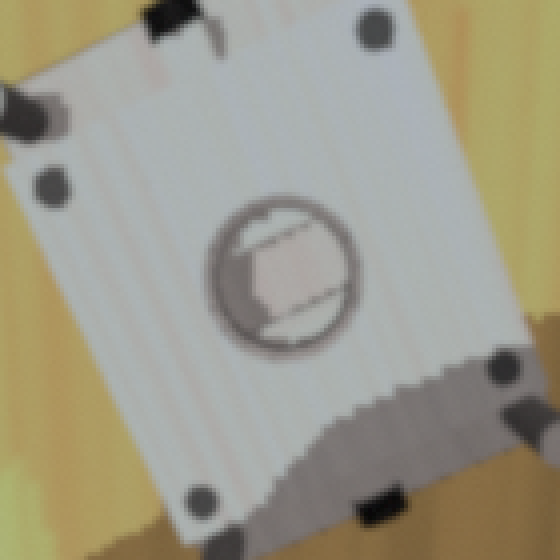

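The chamfer ring is centred at crop (283,277), which is full-frame (282.8,116.3). That gives a bore at about (0.4865,0.1573), within 1 mm of the top camera's estimate. Next I'll check where the punch sits in the jaws.

```bash
python3 - <<'E'
from h import *
m=np.load("m.npy",allow_pickle=True).item(); f=cv2.imread("pics/w3f.png")
print(onz("wrist",282.75,116.25,.088,m), onz("wrist",282.75-19.2,116.25,.088,m)[0]-onz("wrist",282.75+19.2,116.25,.088,m)[0])
S=4;u0,v0=215,190
c=cv2.resize(f[v0:v0+145,u0:u0+130],None,fx=S,fy=S,interpolation=3)
c=np.clip(c*1.5,0,255).astype(np.uint8); raw=c.copy()
o=np.array([.4857,.0837,.1935-.0661])
for z,r in((10,12),(18,12),(60,17),(108,6)):
    P=[px("wrist",o+[r*1e-3*np.cos(a),r*1e-3*np.sin(a),z*1e-3],m) for a in np.linspace(0,6.28,60)]
    cv2.polylines(c,[((np.array(P)-[u0,v0]+.5)*S).astype(int)],True,(0,0,255),1)
cv2.imwrite("pics/w4.png",np.hstack([c,raw])[:, :800])
E
```

```text
[0.4864786  0.15729046 0.088     ] -0.029768054558740098
```

View pics/w4.png

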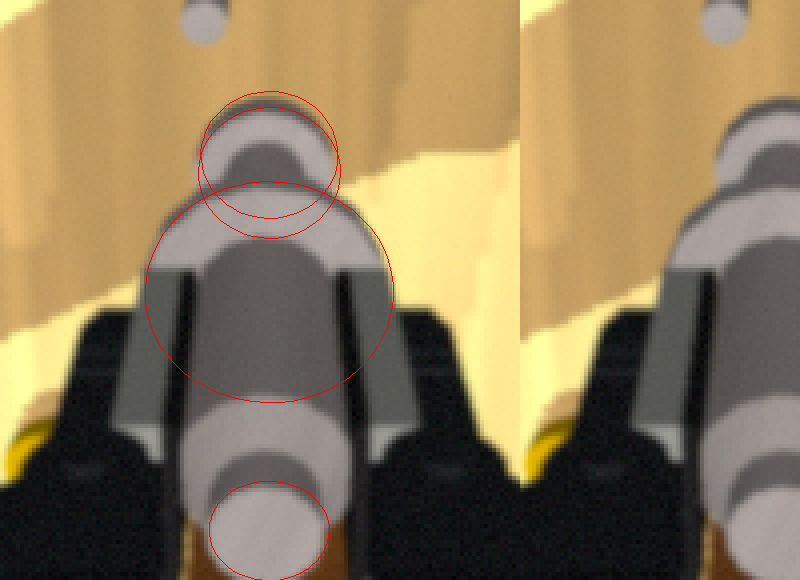

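The held punch sits about 0.5 mm in -x and 1.2 mm in -y of the TCP. I'll aim the TCP at (0.487,0.1585) and descend to just inside the mouth.

Call:
apply_moves(
  steps=[
    [3, 0.1, 0, 0, 1.5],
    [5.5, 0.1, 0, 0, 1.5],
    [7, 0.1, 0, 0, 1.5],
    [7.5, 0.1, 0, 0, 1.5],
    [7.5, 0.1, 0, 0, 1.5],
    [7.5, 0.1, 0, 0, 1.5],
    [7.5, 0.1, 1, 0, 1.5],
    [7.5, 0.1, 2, 0, 1.5],
    [7.5, 0.1, 3, 0, 1.5],
    [7.5, 0.1, 3.5, 0, 1.5],
    [7.5, 0.1, 3.5, 0, 1.5],
    [7.5, 0.1, 3.5, 0, 1.5],
  ],
)

```text
clock: 5.97
tool_pos: [0.4868, 0.1583, 0.1581]
orientation: [0.708, 0.706, -0.001, -0.001]
wrist_force: [0.3, -0.3, -2.8]
width: 0.0181
```

Call:
apply_moves(
  steps=[
    [0, 0, 0.3, 0, 1.5],
    [0, 0, 0.6, 0, 1.5],
    [0, 0, 0.9, 0, 1.5],
    [0, 0, 1.2, 0, 1.5],
    [0, 0, 1.5, 0, 1.5],
    [0, 0, 1.5, 0, 1.5],
  ],
)

```text
clock: 6.47
tool_pos: [0.4864, 0.1581, 0.1424]
orientation: [0.708, 0.706, -0.002, -0.001]
wrist_force: [-0.6, -0.4, -2.1]
width: 0.0181
```

Call:
apply_moves(
  steps=[
    [0, 0, 0.2, 0, 1.5],
    [0, 0, 0.4, 0, 1.5],
    [0, 0, 0.6, 0, 1.5],
    [0, 0, 0.8, 0, 1.5],
    [0, 0, 1.0, 0, 1.5],
    [0, 0, 1.0, 0, 1.5],
  ],
)

```text
clock: 6.97
tool_pos: [0.4861, 0.158, 0.132]
orientation: [0.708, 0.706, -0.002, -0.001]
wrist_force: [0.4, -0.3, -2.1]
width: 0.0177
```

Call:
apply_moves(
  steps=[
    [0, 0, 0.2, 0, 1.5],
    [0, 0, 0.4, 0, 1.5],
    [0, 0, 0.6, 0, 1.5],
    [0, 0, 0.8, 0, 1.5],
    [0, 0, 0.8, 0, 1.5],
  ],
)

```text
clock: 7.38
tool_pos: [0.4864, 0.1581, 0.1241]
orientation: [0.708, 0.706, -0.002, -0.001]
wrist_force: [0.6, -0.5, 1.0]
width: 0.0179
```

Call:
apply_moves(
  steps=[
    [0, 0, 0.1, 0, 1.5],
    [0, 0, 0.2, 0, 1.5],
    [0, 0, 0.3, 0, 1.5],
    [0, 0, 0.4, 0, 1.5],
    [0, 0, 0.5, 0, 1.5],
    [0, 0, 0.5, 0, 1.5],
  ],
)

```text
clock: 7.88
tool_pos: [0.4867, 0.1583, 0.1191]
orientation: [0.708, 0.706, -0.001, -0.001]
wrist_force: [1.0, 0.5, 3.9]
width: 0.018
```

Call:
apply_moves(
  steps=[
    [0, 0, 0.1, 0, 1.5],
    [0, 0, 0.2, 0, 1.5],
    [0, 0, 0.3, 0, 1.5],
    [0, 0, 0.4, 0, 1.5],
    [0, 0, 0.5, 0, 1.5],
    [0, 0, 0.5, 0, 1.5],
  ],
)

```text
clock: 8.38
tool_pos: [0.4864, 0.1582, 0.1137]
orientation: [0.708, 0.706, -0.002, -0.001]
wrist_force: [1.6, 0.2, -0.3]
width: 0.0179
```

Call:
apply_moves(
  steps=[
    [0, 0, 0.1, 0, 1.5],
    [0, 0, 0.2, 0, 1.5],
    [0, 0, 0.3, 0, 1.5],
    [0, 0, 0.4, 0, 1.5],
    [0, 0, 0.5, 0, 1.5],
    [0, 0, 0.5, 0, 1.5],
  ],
)

```text
clock: 8.88
tool_pos: [0.4863, 0.1581, 0.1084]
orientation: [0.708, 0.706, -0.002, -0.001]
wrist_force: [0.3, -0.3, -1.3]
width: 0.0177
```

Call:
apply_moves(
  steps=[
    [0, 0, 0.1, 0, 1.5],
    [0, 0, 0.2, 0, 1.5],
    [0, 0, 0.3, 0, 1.5],
    [0, 0, 0.4, 0, 1.5],
    [0, 0, 0.5, 0, 1.5],
    [0, 0, 0.5, 0, 1.5],
  ],
)

```text
clock: 9.38
tool_pos: [0.4858, 0.1579, 0.1029]
orientation: [0.708, 0.706, -0.002, -0.002]
wrist_force: [0.3, -0.8, -3.2]
width: 0.0181
```

Call:
apply_moves(
  steps=[
    [0, 0, 0.07, 0, 1.5],
    [0, 0, 0.14, 0, 1.5],
    [0, 0, 0.2, 0, 1.5],
    [0, 0, 0.2, 0, 1.5],
  ],
)

```text
clock: 9.72
tool_pos: [0.4856, 0.1578, 0.1009]
orientation: [0.708, 0.706, -0.002, -0.002]
wrist_force: [-2.1, -1.3, -0.3]
width: 0.0178
```

Call:
apply_moves(
  steps=[
    [0, 0, 0.05, 0, 1.5],
    [0, 0, 0.1, 0, 1.5],
    [0, 0, 0.15, 0, 1.5],
    [0, 0, 0.15, 0, 1.5],
  ],
)

```text
clock: 10.05
tool_pos: [0.4856, 0.1578, 0.0997]
orientation: [0.708, 0.706, -0.002, -0.002]
wrist_force: [-2.3, -2.2, 5.1]
width: 0.0181
```

Call:
apply_moves(
  steps=[
    [0.02, 0.04, 0.05, 0, 1.5],
    [0.03, 0.07, 0.1, 0, 1.5],
    [0.03, 0.07, 0.1, 0, 1.5],
    [0.03, 0.07, 0.1, 0, 1.5],
  ],
)

```text
clock: 10.38
tool_pos: [0.4857, 0.1579, 0.0992]
orientation: [0.708, 0.706, -0.003, -0.001]
wrist_force: [-4.9, -2.0, 9.0]
width: 0.0178
```

Call:
apply_moves(
  steps=[
    [-0.02, -0.06, 0.02, 0, 1.5],
    [-0.03, -0.12, 0.04, 0, 1.5],
    [-0.03, -0.12, 0.04, 0, 1.5],
    [-0.03, -0.12, 0.04, 0, 1.5],
  ],
)

```text
clock: 10.72
tool_pos: [0.4855, 0.1579, 0.0997]
orientation: [0.708, 0.706, -0.002, -0.001]
wrist_force: [-0.7, -0.6, 6.1]
width: 0.0178
```

Call:
apply_moves(
  steps=[
    [0, 0, -0.05, 0, 1.5],
    [0, 0, -0.1, 0, 1.5],
    [0, 0, -0.15, 0, 1.5],
    [0, 0, -0.2, 0, 1.5],
    [0, 0, -0.25, 0, 1.5],
    [0, 0, -0.25, 0, 1.5],
  ],
)

```text
clock: 11.22
tool_pos: [0.4855, 0.1578, 0.102]
orientation: [0.708, 0.706, -0.002, -0.001]
wrist_force: [1.1, 0.2, -3.2]
width: 0.0178
```

Call:
apply_moves(
  steps=[
    [0, 0, -0.03, 0, 1.5],
    [0, 0, -0.06, 0, 1.5],
    [0, 0, -0.09, 0, 1.5],
    [0, 0, -0.1, 0, 1.5],
    [0, 0, -0.1, 0, 1.5],
  ],
)

```text
clock: 11.63
tool_pos: [0.4855, 0.1578, 0.103]
orientation: [0.708, 0.706, -0.002, -0.001]
wrist_force: [1.1, -0.0, -3.3]
width: 0.0179
```

Call:
apply_moves(
  steps=[
    [0, 0, -0.03, 0, 1.5],
    [0, 0, -0.06, 0, 1.5],
    [0, 0, -0.09, 0, 1.5],
    [0, 0, -0.1, 0, 1.5],
    [0, 0, -0.1, 0, 1.5],
  ],
)

```text
clock: 12.05
tool_pos: [0.4855, 0.1578, 0.104]
orientation: [0.708, 0.706, -0.002, -0.001]
wrist_force: [-0.0, 0.5, -2.5]
width: 0.0183
```

Call:
apply_moves(
  steps=[
    [0, 0, -0.03, 0, 1.5],
    [0, 0, -0.06, 0, 1.5],
    [0, 0, -0.09, 0, 1.5],
    [0, 0, -0.1, 0, 1.5],
    [0, 0, -0.1, 0, 1.5],
  ],
)

```text
clock: 12.47
tool_pos: [0.4854, 0.1578, 0.105]
orientation: [0.708, 0.706, -0.002, -0.001]
wrist_force: [0.4, -0.0, -3.7]
width: 0.0181
```

Call:
apply_moves(
  steps=[
    [0, 0, -0.03, 0, 1.5],
    [0, 0, -0.06, 0, 1.5],
    [0, 0, -0.09, 0, 1.5],
    [0, 0, -0.1, 0, 1.5],
    [0, 0, -0.1, 0, 1.5],
  ],
)

```text
clock: 12.88
tool_pos: [0.4854, 0.1578, 0.1058]
orientation: [0.708, 0.706, -0.002, -0.001]
wrist_force: [0.7, 0.5, -8.0]
width: 0.0175
```

The latches took up load at about 4 mm of lift. I'll keep raising slowly.

Call:
apply_moves(
  steps=[
    [0, 0, -0.01, 0, 1.5],
    [0, 0, -0.03, 0, 1.5],
    [0, 0, -0.05, 0, 1.5],
    [0, 0, -0.07, 0, 1.5],
    [0, 0, -0.07, 0, 1.5],
  ],
)

```text
clock: 13.3
tool_pos: [0.4854, 0.1577, 0.1063]
orientation: [0.708, 0.706, -0.002, -0.001]
wrist_force: [2.0, 1.0, -11.0]
width: 0.0179
```

Call:
apply_moves(
  steps=[
    [0, 0, -0.01, 0, 1.5],
    [0, 0, -0.03, 0, 1.5],
    [0, 0, -0.05, 0, 1.5],
    [0, 0, -0.05, 0, 1.5],
  ],
)

```text
clock: 13.63
tool_pos: [0.4853, 0.1577, 0.1067]
orientation: [0.708, 0.706, -0.002, -0.001]
wrist_force: [2.2, 0.7, -12.5]
width: 0.0185
```

Call:
apply_moves(
  steps=[
    [0, 0.02, -0.03, 0, 1.5],
    [0, 0.02, -0.06, 0, 1.5],
    [0, 0.02, -0.09, 0, 1.5],
    [0, 0.02, -0.1, 0, 1.5],
    [0, 0.02, -0.1, 0, 1.5],
  ],
)

```text
clock: 14.05
tool_pos: [0.4853, 0.1576, 0.1074]
orientation: [0.708, 0.706, -0.002, -0.001]
wrist_force: [3.5, 1.1, -16.0]
width: 0.018
```

Call:
apply_moves(
  steps=[
    [0, 0.02, -0.03, 0, 1.5],
    [0, 0.02, -0.05, 0, 1.5],
    [0, 0.02, -0.07, 0, 1.5],
    [0, 0.02, -0.07, 0, 1.5],
  ],
)

```text
clock: 14.38
tool_pos: [0.4853, 0.1576, 0.1079]
orientation: [0.708, 0.706, -0.003, -0.001]
wrist_force: [3.2, 1.9, -20.0]
width: 0.0181
```

About 17 N on the latches after subtracting the weight. I'll ease slightly and hold for over a second.

Call:
apply_moves(
  steps=[
    [0, 0, 0, 0, 1.5],
    [0, 0, 0, 0, 1.5],
    [0, 0, 0, 0, 1.5],
    [0, 0, 0, 0, 1.5],
    [0, 0, 0, 0, 1.5],
    [0, 0, 0, 0, 1.5],
  ],
)

```text
clock: 14.88
tool_pos: [0.4853, 0.1576, 0.1079]
orientation: [0.708, 0.706, -0.003, -0.001]
wrist_force: [4.2, 1.3, -18.5]
width: 0.0179
```

Call:
apply_moves(
  steps=[
    [0, 0, 0, 0, 1.5],
    [0, 0, 0, 0, 1.5],
    [0, 0, 0, 0, 1.5],
    [0, 0, 0, 0, 1.5],
    [0, 0, 0, 0, 1.5],
    [0, 0, 0, 0, 1.5],
    [0, 0, 0, 0, 1.5],
    [0, 0, 0, 0, 1.5],
  ],
)

```text
clock: 15.55
tool_pos: [0.4853, 0.1576, 0.1079]
orientation: [0.708, 0.706, -0.003, -0.001]
wrist_force: [3.7, 1.4, -18.8]
width: 0.0178
```

Call:
apply_moves(
  steps=[
    [0, 0, 0, 0, 1.5],
    [0, 0, 0, 0, 1.5],
    [0, 0, 0, 0, 1.5],
    [0, 0, 0, 0, 1.5],
    [0, 0, 0, 0, 1.5],
    [0, 0, 0, 0, 1.5],
    [0, 0, 0, 0, 1.5],
    [0, 0, 0, 0, 1.5],
  ],
)

```text
clock: 16.22
tool_pos: [0.4853, 0.1576, 0.1079]
orientation: [0.708, 0.706, -0.003, -0.001]
wrist_force: [2.2, 2.4, -19.5]
width: 0.0182
```

It held for about 1.8 s at roughly 16 N. Now I'll lower it home.

Call:
apply_moves(
  steps=[
    [0, 0.01, 0.07, 0, 1.5],
    [0, 0.02, 0.14, 0, 1.5],
    [0, 0.02, 0.21, 0, 1.5],
    [0, 0.02, 0.28, 0, 1.5],
    [0, 0.02, 0.35, 0, 1.5],
    [0, 0.02, 0.42, 0, 1.5],
    [0, 0.02, 0.49, 0, 1.5],
    [0, 0.02, 0.56, 0, 1.5],
    [0, 0.02, 0.63, 0, 1.5],
    [0, 0.02, 0.7, 0, 1.5],
    [0, 0.02, 0.7, 0, 1.5],
  ],
)

```text
clock: 17.13
tool_pos: [0.4857, 0.1576, 0.101]
orientation: [0.708, 0.706, -0.002, -0.001]
wrist_force: [-0.3, -0.2, -1.1]
width: 0.0181
```

Call:
apply_moves(
  steps=[
    [0, 0, 0.04, 0, 1.5],
    [0, 0, 0.08, 0, 1.5],
    [0, 0, 0.12, 0, 1.5],
    [0, 0, 0.12, 0, 1.5],
  ],
)

```text
clock: 17.47
tool_pos: [0.4857, 0.1576, 0.1001]
orientation: [0.708, 0.706, -0.002, -0.001]
wrist_force: [-1.8, -1.4, 4.2]
width: 0.0181
```

Call:
apply_moves(
  steps=[
    [0, 0, -0.03, 0, 1.5],
    [0, 0, -0.03, 0, 2.0],
    [0, 0, -0.03, 0, 2.3],
    [0, 0, -0.03, 0, 3],
    [0, 0, -0.03, 0, 4],
    [0, 0, -0.03, 0, 5],
    [0, 0, -0.03, 0, 5],
    [0, 0, -0.03, 0, 5],
    [0, 0, -0.03, 0, 5],
  ],
  grip_force=20,
)

```text
clock: 18.22
tool_pos: [0.4858, 0.1577, 0.1004]
orientation: [0.708, 0.706, -0.002, -0.001]
wrist_force: [0.4, -0.6, -0.2]
width: 0.0501
```

Released cleanly. I'll retreat upward and back for a check view.

Call:
apply_moves(
  steps=[
    [0, 0, -1, 0, 5],
    [0, 0, -3, 0, 5],
    [0, 0, -5, 0, 5],
    [0, 0, -8, 0, 5],
    [0, 0, -10, 0, 5],
    [-3, 0, -10, 0, 5],
    [-6, 0, -10, 0, 5],
    [-8, 0, -10, 0, 5],
    [-8, 0, -10, 0, 5],
    [-8, 0, -10, 0, 5],
  ],
)

```text
clock: 19.05
tool_pos: [0.4862, 0.0768, 0.2012]
orientation: [0.709, 0.705, -0.002, -0.001]
wrist_force: [-0.9, 0.1, -0.1]
width: 0.0504
```

```bash
python3 - <<'E'
from h import *
f=env.grab_frame("scene");w=env.grab_frame("wrist");m=env.camera_model("wrist");print(env.observe()["tool_pos"])
print("home prediction wrist nose/flange top",px("wrist",(.4862,.157,.142),m),px("wrist",(.4862,.157,.094),m))
print("scene: nose top, flange top",px("scene",(.4862,.157,.142)),px("scene",(.4862,.157,.094)))
a=cv2.resize(w[30:210,180:380],(400,360),interpolation=3); b=cv2.resize(f[90:290,130:350],(396,360),interpolation=3)
cv2.imwrite("pics/fin.png",np.hstack([a,b])[:,:,::-1])
E
```

```text
[0.48609239 0.0787356  0.20107015]
home prediction wrist nose/flange top (np.float64(282.14169612609584), np.float64(111.10501292214582)) (np.float64(282.236737130433), np.float64(109.71771382534055))
scene: nose top, flange top (np.float64(276.61687235915474), np.float64(146.90198862675837)) (np.float64(276.48302401304363), np.float64(162.41636343688788))
```

View pics/fin.png

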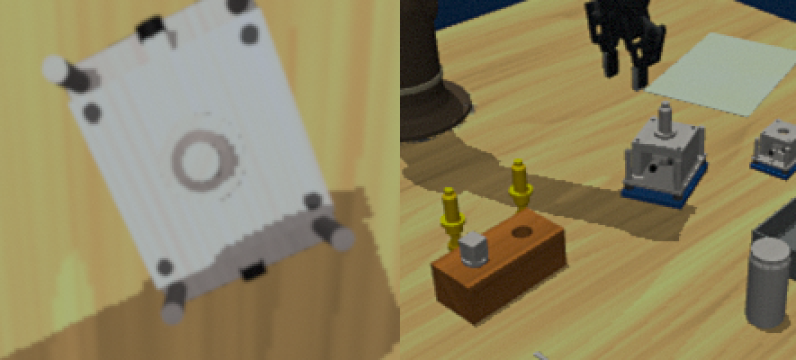

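The final view shows the punch standing upright in the large holder, with its nose at scene pixel (277,147); the prediction for fully home is (276.6,146.9). The spare, yellow punches and can are unmoved.

```bash
python3 -c "
from rig import env
print(env.close_job())"
```

```text
the job is handed in; nothing more can be done
None
```

The round-headed punch is latched and fully home in the larger holder, and the job is handed in at about 19 s of the 61 s allowed.

- **Pressing home:** The flange met the holder's face at the height worked out from the grasp (TCP at about 101 mm). I pressed to about 12 N net after allowing for the punch's weight.
- **Proof pull:** The latches took up load after about 4 mm of free lift. I raised the pull slowly and held it for about 1.8 s. The wrist read 18.5 to 20 N, so the latches carried about 16 to 17 N once the weight is taken off, slightly above the 15 N asked. There was no movement during the hold.
- **Force limit:** No reading showed a push or pull on the punch over 25 N; the highest was 20 N. Forces were read only at the end of each move call.
- **Release:** I let it back down, seated it with about 7 N, opened the fingers and backed away. The wrist force then returned to zero.
- **Last checks:** The nose in the scene view was within 1 pixel of where it should be when fully home. The spare was still in its hole, and the yellow punches, the can and the small holder looked unmoved. I did not check the bin or the screwdriver closely, but the arm never went near them.
- **Disagreements:** The finger opening read about 18 mm on the 20 mm head throughout, which I took to be the pads giving. Side forces of up to about 5 N appeared during the pressing and the pull.

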